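# Make up two pottery sets on their ware boards

## Task

Make up two sets of finished pots: on the blue board, the black dish in the middle of the round cork mat with the white cup standing in the dish, and the green vase in the middle of the square mat; on the yellow board, the terracotta cup in the middle of the round mat and the blue lidded jar in the middle of the square mat. All must stand upright; set the ware down gently rather than dropping it, knock nothing over, and leave the brown mug, the glaze jar and the brush where they are.

Things in the scene. Friction and masses are not known exactly. Their poses are not given: they have to be found in the camera images.
- blue_board: Blue painted ware board, 124 x 216 x 12 mm, fixed to the bench so that it cannot slide, lying flat on it. On it lie two cork mats, 2 mm thick (their tops 14 mm above the bench), 104 mm apart: a round one, 84 mm across, centred at y = +52 mm, and a square one, 84 x 84 mm, centred at y = -52 mm (both at x = 0). Origin: centre of its underside, at bench height; x across its short side, y along its long side, z up.
- yellow_board: Yellow painted ware board, 124 x 216 x 12 mm, fixed to the bench so that it cannot slide, lying flat on it. On it lie two cork mats, 2 mm thick (their tops 14 mm above the bench), 104 mm apart: here the other way about, the round one, 84 mm across, centred at y = -52 mm and the square one, 84 x 84 mm, centred at y = +52 mm (both at x = 0). Origin: centre of its underside, at bench height; x across its short side, y along its long side, z up.
- dish: Small round black glazed dish, open on top, straight-sided: 64 mm outside diameter, 20 mm high, wall 4 mm, inner floor 6 mm above its underside (inside diameter 56 mm at the top, at least 46 mm at the floor). About 60 g. Loose, stands upright on the bench at the start; origin at the centre of its underside, z up.
- white_cup: White handleless espresso cup, straight-sided: 46 mm outside diameter (38 mm across the foot, tapering out over the lowest 10 mm), 60 mm high, wall 3.5 mm, open on top. About 110 g. Loose, stands upright on the bench at the start; origin at the centre of its underside, z up.
- terracotta_cup: Terracotta (red-brown) handleless espresso cup of the same shape: 46 mm outside diameter (38 mm across the foot, tapering out over the lowest 10 mm), 60 mm high, wall 3.5 mm, open on top. About 110 g. Loose, stands upright on the bench at the start; origin at the centre of its underside, z up.
- vase: Green bud vase, 92 mm high: a straight round body of 44 mm diameter up to 62 mm, then a neck 20 mm thick and a lip of 28 mm. About 140 g. Loose, stands upright on the bench at the start; origin at the centre of its underside, z up.
- jar: Cobalt-blue jar with a white knob on its lid (one solid piece): straight round body of 52 mm diameter, 50 mm high, the knob 18 mm thick reaching up to 64 mm. About 150 g. Loose, stands upright on the bench at the start; origin at the centre of its underside, z up.
- brown_mug: Dark brown mug with a handle, 64 mm diameter, 65 mm high, standing upright, loose, not part of any set: leave it. Origin at the centre of its underside, the handle at its +y.
- glaze_jar: Grey plastic glaze jar with a white cap and a paper band, 64 mm diameter, 85 mm high, standing upright, loose: leave it. Origin at the centre of its underside.
- brush: Glaze brush, 170 mm long, lying along its own x with the handle to -x, loose: leave it. Origin at the underside of its middle.
Mind the look-alikes: they are no part of the job. Of the things that look like the blue_board, the larger one is meant. Of the things that look like the dish, take the one that is nearest to the robot's base at the start.

How it is judged:
At the end, for the whole second after the job is handed in: Dish, vase (blue board), terracotta cup and jar (yellow board) each stand within 14 mm, along each board axis, of the middle of their own mat; the white cup stands on the floor of the dish within 12 mm of its middle; all upright within 7 degrees, released and at rest (x of dish in the frame of blue_board between -0.014 and 0.014 m and y of dish in the frame of blue_board between 0.038 and 0.066 m and z of dish in the frame of blue_board between 0.009 and 0.019 m and x of vase in the frame of blue_board between -0.014 and 0.014 m and y of vase in the frame of blue_board between -0.066 and -0.038 m and z of vase in the frame of blue_board between 0.009 and 0.019 m and x of terracotta_cup in the frame of yellow_board between -0.014 and 0.014 m and y of terracotta_cup in the frame of yellow_board between -0.066 and -0.038 m and z of terracotta_cup in the frame of yellow_board between 0.009 and 0.019 m and x of jar in the frame of yellow_board between -0.014 and 0.014 m and y of jar in the frame of yellow_board between 0.038 and 0.066 m and z of jar in the frame of yellow_board between 0.009 and 0.019 m and horizontal distance between white_cup and dish below 0.012 m and z of white_cup in the frame of dish between 0.002 and 0.01 m and angle between each of dish, white_cup, terracotta_cup, vase, jar's own z axis and vertical below 0.12 rad and linear speed of each of dish, white_cup, terracotta_cup, vase, jar below 0.02 m/s); the robot touches nothing.
It fails at once if the brown mug, the glaze jar or the brush is moved by more than 30 mm (distance of any of brown_mug, glaze_jar, brush from where it was at the start of the episode above 0.03 m).
It fails at once if a piece of ware, the mug or the glaze jar is knocked over (leans by more than 0.9 rad) (angle between any of dish, white_cup, terracotta_cup, vase, jar, brown_mug, glaze_jar's own z axis and vertical above 0.9 rad).
It fails at once if a piece of ware is dropped or banged onto a board or into the dish (contact force above 60 N) (contact force between any of dish, white_cup, terracotta_cup, vase, jar and blue_board above 60 N or contact force between any of dish, white_cup, terracotta_cup, vase, jar and yellow_board above 60 N or contact force between white_cup and dish above 60 N).
It also fails if it takes over 112 s, if anything falls off the work surface, if the arm or the gripper's body presses on something with over 40 N, if the wrist force passes 120 N, or if a joint passes its speed limit or range.

## Robot

A 6-joint arm with a two-finger parallel gripper is mounted at the origin on the work surface. World frame = base frame: x ahead of the robot, y to its left, z up, the work surface at z = 0. Lengths are in m, angles in rad, forces in N, time in s.
With the tool pointing down it reaches from about 0.375 to 0.975 m from the base axis. Payload 3.8 kg.
Tool frame: the origin (TCP) lies midway between the tips of the shut fingers; the grasp point (between the pads) lies 19 mm behind it; x points along the fingers, y is the direction in which the jaws open and shut, and the axes are right-handed (so a half turn about x gives the same grasp; the last joint's range is limited). The gripper opens to 88 mm and grips with 3 to 60 N. Pads are 18 mm wide; open, the fingers measure 123 mm over their backs; the gripper's body (75 mm by 187 mm) begins 45 mm behind the grasp point.
Start: joints at [1.171, 0.264, 1.604, -0, 1.274, -0.037], TCP at [0.24, 0.631, 0.239] pointing down, gripper open.
Joint ranges: [-2.63, 2.63], [-0.94, 2.18], [0.31, 2.57], [-1.31, 4.45], [0, 2.66], [-2.55, 2.55]. Speed limits (rad/s): [2.57, 2.57, 3.14, 3.14, 3.14, 3.14].

## Interface

Orientations are given as a rotation vector (axis times angle).
In Python, from cell import manip, inverse_kinematics, cams, order gives the robot as it stands. Calls block until the motion is done:
- manip.move_pose(position, orientation): joint-space move of the TCP to a pose.
- manip.move_linear(position, rate=0.15, rot=None): straight line of the TCP; rot=None keeps the orientation; rate is the mean speed in m/s.
- manip.set_joints(angles): joint-space move.
- manip.set_gripper(opening, force=None): finger opening in m; force is the grip in N (None keeps the last); returns when the fingers have stopped.
- manip.dwell(seconds).
- inverse_kinematics(position, orientation): joint angles nearest the present ones, or None.
- manip.state(): the state.
- cams.capture(name): name is "side" or "top" or "wrist"; returns a dict with "image" (400x640x3 uint8, blue, green, red), "z_map" (400x640 float32, m along the optical axis (not along the pixel's ray), 0 where there is no reading), "intrinsics" (3x3 intrinsics, pixels), "position" and "orientation" of the camera in the world; the wrist camera has in their place "T_tool_cam" (4x4, takes a point from camera to tool coordinates, whose origin is the TCP and whose axes are the tool frame's). Camera axes: x right, y down, z forward; pixel columns grow to the right and rows downward; lengths in m; the calibration is good to about 2 mm. The wrist camera is an equidistant fisheye: a pixel r from the principal point sees the ray r / f radians off the axis. A picture is of the moment at which its call begins: read the wrist's pose just before it.
A pose or a line that the arm cannot do raises manip.IKError and nothing moves.
- order.close_job(): hands the job in, once; it reports no verdict.
The state is a dict: "clock": time; "joint_pos": joint angles; "joint_velocities": joint speeds; "tau": joint torques, N m; "tool_pos": TCP position; "tcp_rot": TCP orientation; "contact_force": force on the tool from outside, world axes, zero at the start; "moment": the same for the moment, N m; "gripper_width": finger opening in m.
Only numpy, scipy, OpenCV 4.12 (cv2) and the standard library are available. Lean on these libraries where they do the work, as an engineer would, in place of code of your own. Each camera call takes 0.05 s, during which the arm holds its last target.

## Working session

There is one attempt and no reset: what is moved stays moved. The work goes in short steps, each a Python script; the robot and the scene stay as the last script left them, time stands still between calls to the robot, and variables do not carry over. Pictures are saved under pics/ and viewed, and the job is handed in when it is done.

```bash
ls; mkdir -p pics; python3 - <<'E'
from cell import manip, inverse_kinematics, cams, order
import cv2, numpy as np
for n in ["side","top","wrist"]:
    c=cams.capture(n); cv2.imwrite(f"pics/{n}0.png",c["image"])
    np.savez(f"{n}0.npz",**c)
    print(n,c["intrinsics"].tolist(),c.get("position"),c.get("orientation"),c.get("T_tool_cam"))
print(manip.state())
E
```

```text
pics
side [[509.7288525036171, 0.0, 315.4046113273075], [0.0, 509.7288525036171, 194.96340188496762], [0.0, 0.0, 1.0]] [ 0.04267025 -1.0245162   0.99837547] [-2.23069223  0.52944309 -0.22099421] None
top [[399.44222441680307, 0.0, 316.8299028558836], [0.0, 399.44222441680307, 201.61674266538694], [0.0, 0.0, 1.0]] [0.45468797 0.00940064 0.92156492] [-2.18869217  2.15651845 -0.10832484] None
wrist [[309.70691628693146, 0.0, 315.1336211019509], [0.0, 309.70691628693146, 198.22987736478478], [0.0, 0.0, 1.0]] None None [[-8.72495469e-04 -2.73763072e-01  9.61796766e-01 -1.46209860e-01]
 [ 9.99999350e-01  4.67164967e-04  1.04012350e-03  6.18935357e-04]
 [-7.34065159e-04  9.61797048e-01  2.73762486e-01 -7.11575787e-02]
 [ 0.00000000e+00  0.00000000e+00  0.00000000e+00  1.00000000e+00]]
{'clock': 0.15, 'joint_pos': array([ 1.17107934e+00,  2.64584096e-01,  1.60505550e+00, -2.78675308e-05,
        1.27370847e+00, -3.69038603e-02]), 'joint_velocities': array([ 0.00217   , -0.00219203, -0.00429066,  0.0011312 , -0.00028876,
        0.000751  ]), 'tau': array([ 5.78357212e-04, -5.02842700e+01, -3.57473552e+01,  7.27342442e-02,
        2.48147990e-02, -1.02488671e-04]), 'tool_pos': array([0.23935848, 0.6305441 , 0.23767393]), 'tcp_rot': array([ 0.2833207 ,  1.55234141, -0.28603402]), 'contact_force': array([-0.35989732,  0.31825546,  0.1416851 ]), 'moment': array([0.02143849, 0.00305418, 0.05405051]), 'gripper_width': 0.08830776180108743}
```

View pics/top0.png

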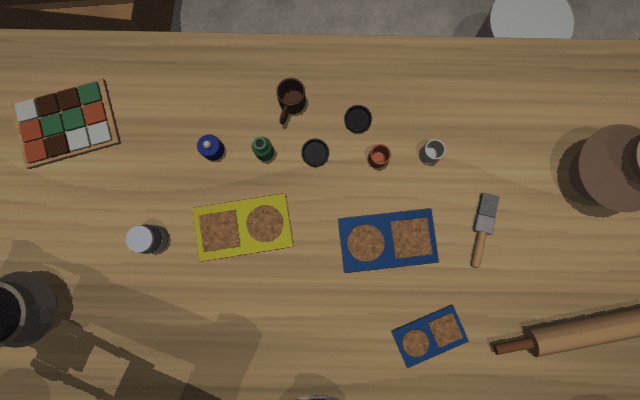

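View pics/side0.png

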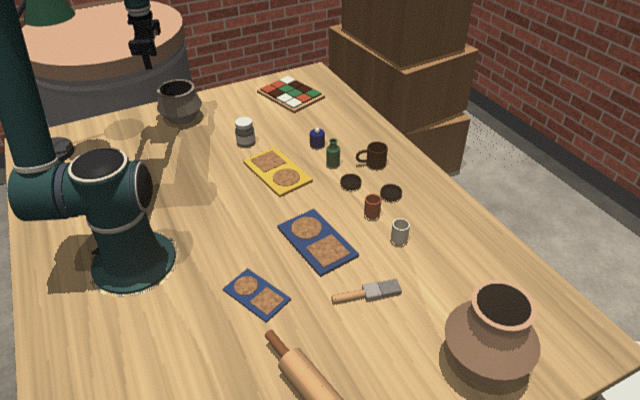

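View pics/wrist0.png

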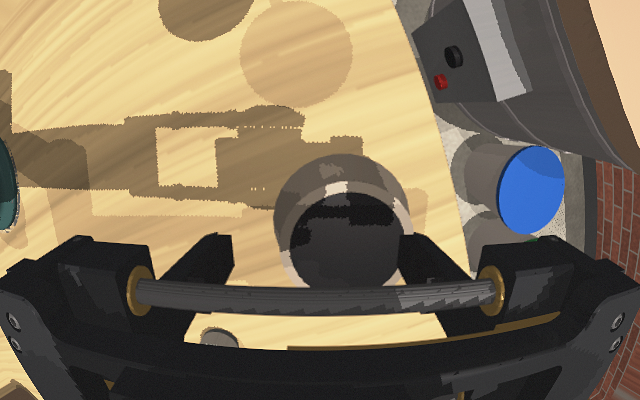

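The top view has image up = +x and image left = +y. The blue jar is at (210,147), vase (262,148), dishes (315,153) and (358,119), terracotta cup (379,156), white cup (432,152), mug (291,95), glaze jar (145,239) and brush (485,230). The yellow board is at (243,227) and the large blue board at (388,240). The small blue board at (430,336) is the decoy.

```bash
cat > h.py <<'E'
import numpy as np, cv2
from scipy.spatial.transform import Rotation as R
def cloud(c):
    z=np.asarray(c["z_map"],float);K=c["intrinsics"]
    v,u=np.mgrid[:z.shape[0],:z.shape[1]]
    p=np.stack([(u-K[0,2])/K[0,0]*z,(v-K[1,2])/K[1,1]*z,z],-1)
    w=p@R.from_rotvec(c["orientation"]).as_matrix().T+c["position"]
    w[z==0]=np.nan
    return w
def ray_at(c,uv,h):
    K=c["intrinsics"];uv=np.atleast_2d(np.asarray(uv,float))
    d=np.c_[(uv[:,0]-K[0,2])/K[0,0],(uv[:,1]-K[1,2])/K[1,1],np.ones(len(uv))]@R.from_rotvec(c["orientation"]).as_matrix().T
    return c["position"]+d*((h-c["position"][2])/d[:,2])[:,None]
E
python3 - <<'E'
from h import *
c=np.load("top0.npz");w=cloud(c);im=c["image"]
np.set_printoptions(precision=4,suppress=True)
# bench plane
m=(np.abs(w[...,2])<.02)&np.isfinite(w[...,2])
P=w[m];A=np.c_[P[:,:2],np.ones(len(P))];print("bench",np.linalg.lstsq(A,P[:,2],rcond=None)[0],np.std(P[:,2]))
for n,(u,v),r in [("jar",(210,147),20),("vase",(262,148),18),("dish",(315,153),18),("dish2",(358,119),18),("terra",(379,156),16),("white",(432,152),16),("mug",(291,95),28),("glaze",(145,239),28),("brush",(485,230),45)]:
    q=w[v-r:v+r,u-r:u+r].reshape(-1,3);q=q[np.isfinite(q[:,2])]
    q=q[q[:,2]>.010]
    zt=np.percentile(q[:,2],99)
    t=q[q[:,2]>zt-.008]
    c2,rad=cv2.minEnclosingCircle(t[:,:2].astype(np.float32))
    print(n,len(q),"ztop",zt,"mid",(t[:,:2].min(0)+t[:,:2].max(0))/2,"ext",np.ptp(t[:,:2],axis=0),"circ",c2,rad)
hsv=cv2.cvtColor(im,cv2.COLOR_BGR2HSV)
for n,lo,hi in [("yellow",(25,150,80),(35,255,255)),("blue",(100,120,40),(125,255,255))]:
    mk=cv2.inRange(hsv,lo,hi);mk=cv2.morphologyEx(mk,cv2.MORPH_CLOSE,np.ones((3,3)))
    for k in cv2.findContours(mk,cv2.RETR_EXTERNAL,cv2.CHAIN_APPROX_NONE)[0]:
        if cv2.contourArea(k)<1000: continue
        g=ray_at(c,k[:,0,:],.012)
        rr=cv2.minAreaRect(g[:,:2].astype(np.float32));print(n,rr)
# cork
mk=cv2.inRange(hsv,(5,60,40),(20,200,200))
for n,(u,v) in dict(yr=(265,223),ys=(220,231),br=(366,243),bs=(411,238)).items():
    print(n,ray_at(c,(u,v),.014),w[v,u])
E
```

```text
bench [ 0.0001  0.0021 -0.0002] 0.004506944463699274
jar 512 ztop 0.06397612362933962 mid [0.6638 0.2528] ext [0.0162 0.0153] circ (0.663109302520752, 0.252956360578537) 0.008980403654277325
vase 400 ztop 0.09324672109338837 mid [0.6596 0.1325] ext [0.0243 0.0258] circ (0.6597615480422974, 0.13249705731868744) 0.013655133545398712
dish 180 ztop 0.02252382042951121 mid [0.6589 0.015 ] ext [0.0631 0.0624] circ (0.6587433218955994, 0.015122697688639164) 0.03210587054491043
dish2 196 ztop 0.020651800329095995 mid [ 0.7403 -0.0837] ext [0.0633 0.0631] circ (0.7400088310241699, -0.08322232216596603) 0.0324665866792202
terra 293 ztop 0.06120969705552481 mid [ 0.6467 -0.1296] ext [0.0449 0.0447] circ (0.6468966007232666, -0.12940697371959686) 0.023102259263396263
white 366 ztop 0.060535173376037185 mid [ 0.6598 -0.2485] ext [0.0444 0.0456] circ (0.6598089337348938, -0.2486543208360672) 0.02306404709815979
mug 650 ztop 0.06605196887124316 mid [0.7774 0.0711] ext [0.0749 0.0622] circ (0.776996374130249, 0.07331360876560211) 0.03924030438065529
glaze 1008 ztop 0.08697889392196163 mid [0.4546 0.3791] ext [0.0542 0.0559] circ (0.45388782024383545, 0.3790286183357239) 0.02820635214447975
brush 1008 ztop 0.020569157244039998 mid [ 0.4848 -0.3748] ext [0.1681 0.0636] circ (0.48400720953941345, -0.3718002736568451) 0.08521776646375656
yellow ((0.48368939757347107, 0.1764911413192749), (0.12138662487268448, 0.21465963125228882), 9.956314086914062)
blue ((0.24830573797225952, -0.24657773971557617), (0.08484171330928802, 0.14831604063510895), 23.609174728393555)
blue ((0.4580387771129608, -0.1541430950164795), (0.1215294897556305, 0.21284854412078857), 7.111971855163574)
yr [[0.4927 0.1248 0.014 ]] [0.4926 0.1245 0.0162]
ys [[0.4731 0.2262 0.014 ]] [0.4732 0.227  0.0107]
br [[ 0.4509 -0.1046  0.014 ]] [ 0.4509 -0.1052  0.0093]
bs [[ 0.4637 -0.2065  0.014 ]] [ 0.4637 -0.2072  0.0111]
```

```bash
python3 - <<'E'
import cv2
im=cv2.imread("pics/top0.png")[70:290,120:520]
cv2.imwrite("pics/top0z.png",cv2.resize(im,None,fx=2,fy=2,interpolation=cv2.INTER_CUBIC))
E
```

```text
(no output)
```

View pics/top0z.png

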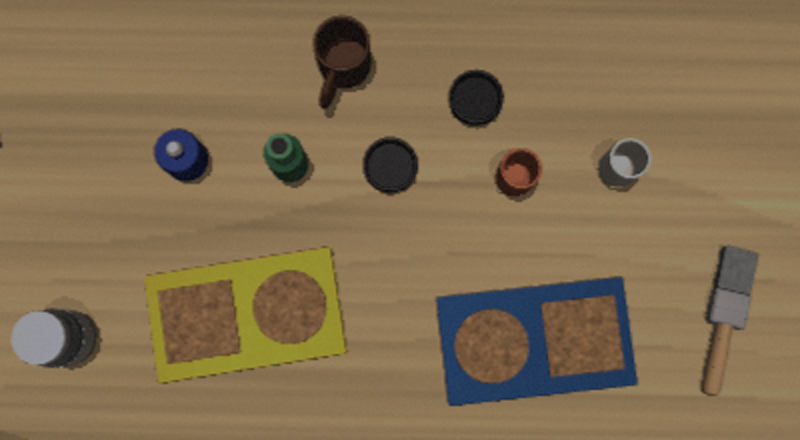

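Positions agree with the given sizes and heights: the rims come out at 20, 60, 64 and 92 mm. The dish at (0.659, 0.015) is the nearer one. Next is a pick/place helper, with the IK checked before anything moves.

```bash
cat >> h.py <<'E'
from cell import manip, inverse_kinematics, cams, order
def rot(psi):
    c,s=np.cos(psi),np.sin(psi)
    return R.from_matrix(np.array([[0,c,s],[0,s,-c],[-1,0,0]])).as_rotvec()
def best(p,psi):
    o=[]
    for a in (psi,psi+np.pi):
        q=inverse_kinematics(np.array(p),rot(a))
        if q is not None:o.append((abs(q[5]),a,q))
    return min(o,key=lambda t:t[0]) if o else None
yaw_y,yaw_b=np.radians(10.2),np.radians(7.1)
cy,cb=np.array([.4837,.1765]),np.array([.4580,-.1541])
ax=lambda a:np.array([-np.sin(a),np.cos(a)])
T=dict(br=cb+.052*ax(yaw_b),bs=cb-.052*ax(yaw_b),yr=cy-.052*ax(yaw_y),ys=cy+.052*ax(yaw_y))
O=dict(dish=(.659,.015),white=(.6598,-.2486),terra=(.6468,-.1296),vase=(.6597,.1325),jar=(.6635,.2529))
def say(t):
    s=manip.state();print(t,"t%.1f"%s["clock"],"pos",s["tool_pos"].round(4),"w%.4f"%s["gripper_width"],"F",s["contact_force"].round(1))
def go(x,y,z,psi):
    _,a,_=best((x,y,z),psi); manip.move_pose(np.array([x,y,z]),rot(a))
def pick(xy,z,psi,opening,force,zup,app=None):
    manip.set_gripper(opening)
    go(*xy,app or zup,psi);say("above")
    manip.move_linear(np.array([*xy,z]),rate=.12);say("down")
    manip.set_gripper(0.0,force);say("gripped")
    manip.move_linear(np.array([*xy,zup]),rate=.15);say("up")
def place(xy,z,psi,zup,rel,ret=.15):
    go(*xy,zup,psi)
    manip.move_linear(np.array([*xy,z+.02]),rate=.15)
    manip.move_linear(np.array([*xy,z]),rate=.03);say("placed")
    manip.set_gripper(rel);say("rel")
    manip.move_linear(np.array([*xy,z+ret]),rate=.15)
E
python3 - <<'E'
from h import *
print(R.from_rotvec(manip.state()["tcp_rot"]).as_matrix().round(3))
for k,v in T.items(): 
    for z in(.02,.2):print(k,v.round(4),z,[np.round(best((*v,z),p)[2],2) for p in (0.12,)])
for k,v in O.items(): 
    for z in(.004,.2):print(k,v,z,[np.round(best((*v,z),p)[2],2) for p in (0,)])
print(best((*O["dish"],.004),-.35)[1:])
go(*O["dish"],.14,-.35);say("above dish")
E
```

```text
[[-0.001  0.355  0.935]
 [-0.002  0.935 -0.355]
 [-1.    -0.002 -0.   ]]
br [ 0.4516 -0.1025] 0.02 [array([-0.28,  0.12,  2.23, -0.  ,  0.79, -0.4 ])]
br [ 0.4516 -0.1025] 0.2 [array([-0.28, -0.12,  2.08, -0.  ,  1.17, -0.4 ])]
bs [ 0.4644 -0.2057] 0.02 [array([-0.47,  0.2 ,  2.14, -0.  ,  0.8 , -0.59])]
bs [ 0.4644 -0.2057] 0.2 [array([-0.47, -0.03,  2.  , -0.  ,  1.17, -0.59])]
yr [0.4929 0.1253] 0.02 [array([0.2 , 0.2 , 2.14, 0.  , 0.8 , 0.08])]
yr [0.4929 0.1253] 0.2 [array([ 0.2 , -0.02,  2.  ,  0.  ,  1.17,  0.08])]
ys [0.4745 0.2277] 0.02 [array([0.4 , 0.23, 2.1 , 0.  , 0.81, 0.28])]
ys [0.4745 0.2277] 0.2 [array([0.4 , 0.01, 1.96, 0.  , 1.17, 0.28])]
dish (0.659, 0.015) 0.004 [array([-0.02,  0.46,  1.81, -0.  ,  0.87, -0.02])]
dish (0.659, 0.015) 0.2 [array([-0.02,  0.26,  1.68, -0.  ,  1.2 , -0.02])]
white (0.6598, -0.2486) 0.004 [array([-0.4 ,  0.53,  1.7 , -0.  ,  0.91, -0.4 ])]
white (0.6598, -0.2486) 0.2 [array([-0.4 ,  0.34,  1.57, -0.  ,  1.22, -0.4 ])]
terra (0.6468, -0.1296) 0.004 [array([-0.24,  0.46,  1.81, -0.  ,  0.87, -0.24])]
terra (0.6468, -0.1296) 0.2 [array([-0.24,  0.26,  1.68, -0.  ,  1.2 , -0.24])]
vase (0.6597, 0.1325) 0.004 [array([ 0.16,  0.48,  1.78, -0.  ,  0.88,  0.16])]
vase (0.6597, 0.1325) 0.2 [array([ 0.16,  0.28,  1.65, -0.  ,  1.21,  0.16])]
jar (0.6635, 0.2529) 0.004 [array([ 0.33,  0.54,  1.69, -0.  ,  0.91,  0.33])]
jar (0.6635, 0.2529) 0.2 [array([ 0.33,  0.35,  1.56, -0.  ,  1.23,  0.33])]
(-0.35, array([-0.0150259 ,  0.45946625,  1.81271768,  0.        ,  0.86940872,
        0.3349741 ]))
above dish t2.8 pos [0.6591 0.016  0.1402] w0.0880 F [ 0.3 -0.  -0.5]
```

```bash
python3 - <<'E'
from h import *
c=cams.capture("wrist");cv2.imwrite("pics/w1.png",c["image"])
pick(O["dish"],.005,-.35,.088,20,.12,.14)
c=cams.capture("side");cv2.imwrite("pics/s1.png",c["image"])
E
```

```text
above t3.3 pos [0.659 0.015 0.14 ] w0.0883 F [-0.  -0.1  0.2]
down t4.6 pos [0.66   0.015  0.0061] w0.0879 F [-0.1  0.7  1.3]
gripped t5.1 pos [0.6593 0.015  0.0055] w0.0625 F [-1.1 -0.3  2.2]
up t6.0 pos [0.6581 0.015  0.1188] w0.0623 F [ 0.2 -0.  -1.3]
```

View pics/w1.png

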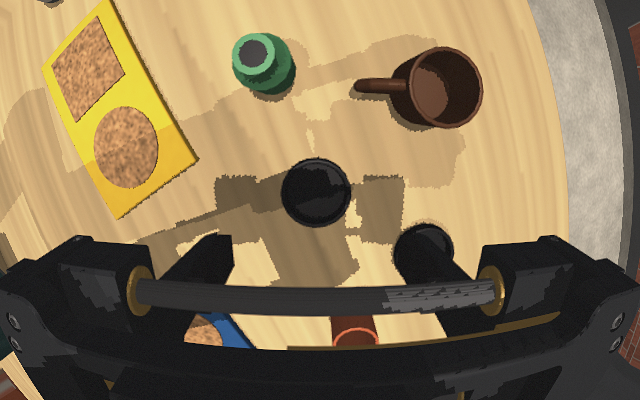

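View pics/s1.png

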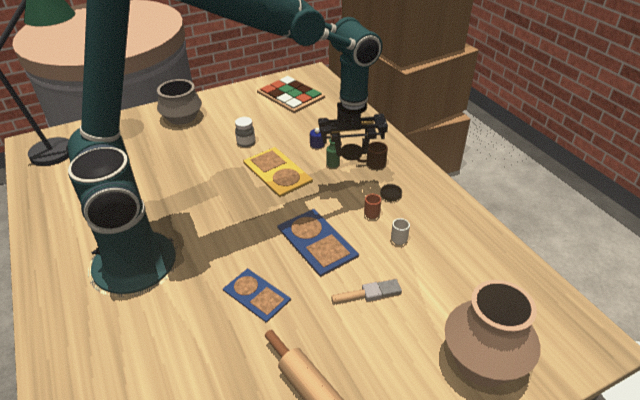

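The wrist view showed the dish (316,192) midway between the fingers. The side view shows it held off the bench at (352,152), with the mug and vase undisturbed. The grip width of 62.5 mm fits the 64 mm dish, so I'll place it.

```bash
python3 - <<'E'
from h import *
place(T["br"],.0195,.124,.12,.086,ret=.10)
pick(O["white"],.026,.124,.088,20,.16,.16)
c=cams.capture("top");cv2.imwrite("pics/t2.png",c["image"]);np.savez("t2.npz",**c)
w=cloud(c)
P=w[...,:2]-T["br"]
m=(np.hypot(P[...,0],P[...,1])<.045)&(w[...,2]>.026)&(w[...,2]<.05)
q=w[m];print(len(q),cv2.minEnclosingCircle(q[:,:2].astype(np.float32)),np.median(q[:,2]),T["br"],(q.min(0)+q.max(0))/2)
E
```

```text
placed t8.5 pos [ 0.4514 -0.1025  0.0194] w0.0622 F [-1.   0.3  1.6]
rel t9.0 pos [ 0.4516 -0.1025  0.0195] w0.0862 F [ 0.7  0.7 -1.3]
above t11.1 pos [ 0.6588 -0.2479  0.1591] w0.0879 F [ 0.3  0.1 -0. ]
down t12.4 pos [ 0.6607 -0.249   0.0273] w0.0880 F [0.3 0.3 0.9]
gripped t13.1 pos [ 0.6598 -0.2486  0.026 ] w0.0450 F [-0.2 -0.4 -0. ]
up t14.1 pos [ 0.6589 -0.2482  0.1585] w0.0449 F [ 0.4  0.6 -1.2]
178 ((0.4512474536895752, -0.10230127722024918), 0.03205958008766174) 0.032201177633312816 [ 0.45157272 -0.10249874] [ 0.45108381 -0.10242329  0.03167978]
```

View pics/t2.png

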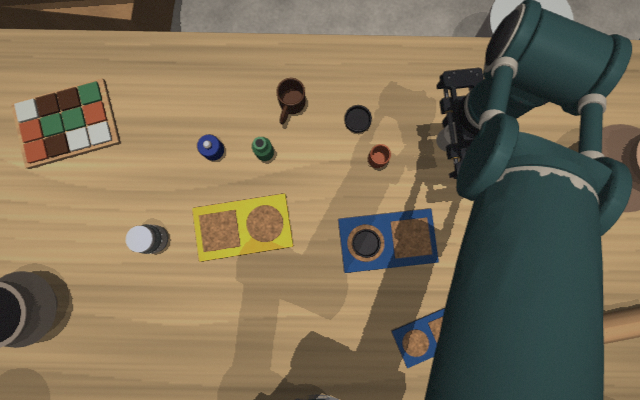

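The dish sits in the middle of the round mat at (366,243), within 1 mm of the target, and the white cup is held. I'll lower it slowly into the dish.

```bash
python3 - <<'E'
from h import *
xy=T["br"]
go(*xy,.16,.124)
manip.move_linear(np.array([*xy,.072]),rate=.12)
c=cams.capture("wrist");cv2.imwrite("pics/w3.png",c["image"])
for z in (.062,.055,.051,.0485,.0465):
    manip.move_linear(np.array([*xy,z]),rate=.03);say(z)
    if manip.state()["contact_force"][2]>8: print("contact early");break
c=cams.capture("wrist");cv2.imwrite("pics/w3b.png",c["image"])
c=cams.capture("side");cv2.imwrite("pics/s3.png",c["image"])
E
python3 -c "
import cv2,numpy as np
a=cv2.imread('pics/s3.png')[160:310,230:430]
cv2.imwrite('pics/s3z.png',cv2.resize(a,None,fx=4,fy=4,interpolation=cv2.INTER_CUBIC))"
```

```text
0.062 t16.6 pos [ 0.4513 -0.1024  0.0618] w0.0444 F [ 0.7 -0.  -0.4]
0.055 t17.0 pos [ 0.4513 -0.1024  0.0547] w0.0446 F [ 0.3 -0.2 -1. ]
0.051 t17.3 pos [ 0.4513 -0.1024  0.0507] w0.0444 F [ 0.1  0.2 -2. ]
0.0485 t17.5 pos [ 0.4514 -0.1025  0.0484] w0.0448 F [ 0.6  0.  -0.4]
0.0465 t17.8 pos [ 0.4514 -0.1024  0.0463] w0.0445 F [-0.1 -0.2 -0.5]
```

View pics/w3b.png

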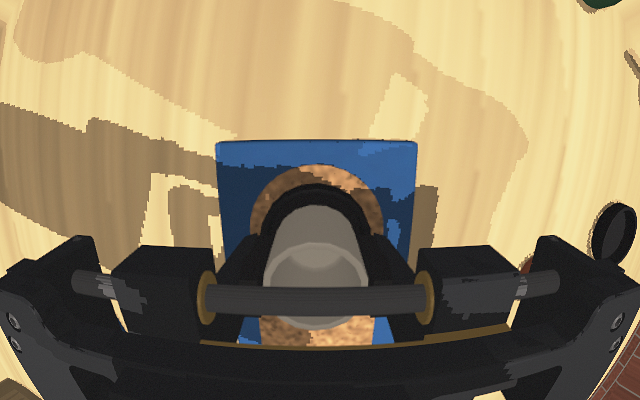

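View pics/s3z.png

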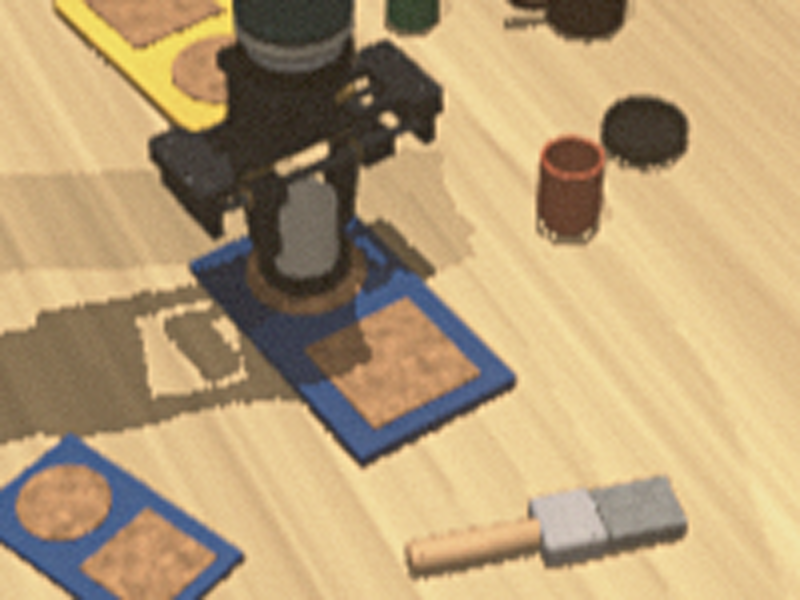

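The cup is inside the dish rim in both views and no contact force showed on the way down. I'll release it and go for the vase.

```bash
python3 - <<'E'
from h import *
xy=T["br"]
manip.set_gripper(.07);say("rel")
manip.move_linear(np.array([*xy,.19]),rate=.18)
pick(O["vase"],.035,.0,.08,25,.2,.2)
c=cams.capture("top");cv2.imwrite("pics/t4.png",c["image"]);w=cloud(c)
P=w[...,:2]-T["br"]
m=(np.hypot(P[...,0],P[...,1])<.045)&(w[...,2]>.07)
q=w[m];print("cup",len(q),cv2.minEnclosingCircle(q[:,:2].astype(np.float32)),np.median(q[:,2]))
m=(np.hypot(P[...,0],P[...,1])<.045)&(w[...,2]>.026)&(w[...,2]<.045)
q=w[m];print("dish",len(q),cv2.minEnclosingCircle(q[:,:2].astype(np.float32)))
cv2.imwrite("pics/s4.png",cams.capture("side")["image"])
E
```

```text
rel t18.4 pos [ 0.4516 -0.1025  0.0465] w0.0698 F [ 0.2  0.3 -0.5]
above t20.9 pos [0.6592 0.1315 0.1999] w0.0799 F [-0.4  0.5  0. ]
down t22.4 pos [0.6606 0.1327 0.0361] w0.0802 F [ 0.5  0.9 -0.5]
gripped t23.1 pos [0.6597 0.1325 0.0351] w0.0430 F [-0.5 -0.2  1.3]
up t24.3 pos [0.6588 0.1324 0.1984] w0.0430 F [ 0.1  0.6 -1. ]
cup 124 ((0.45154139399528503, -0.10339474678039551), 0.023029474541544914) 0.07755870997305203
dish 209 ((0.45121243596076965, -0.10207218676805496), 0.031953178346157074)
```

View pics/t4.png

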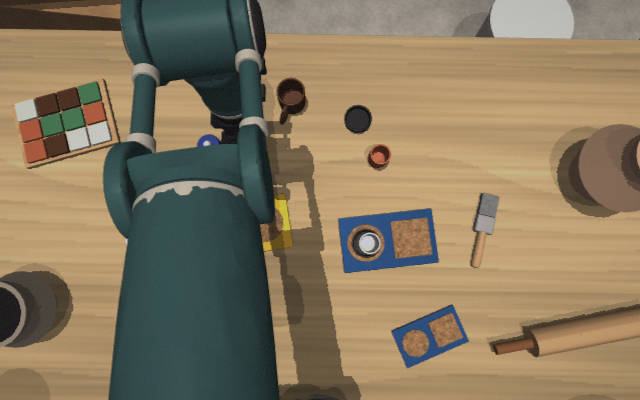

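View pics/s4.png

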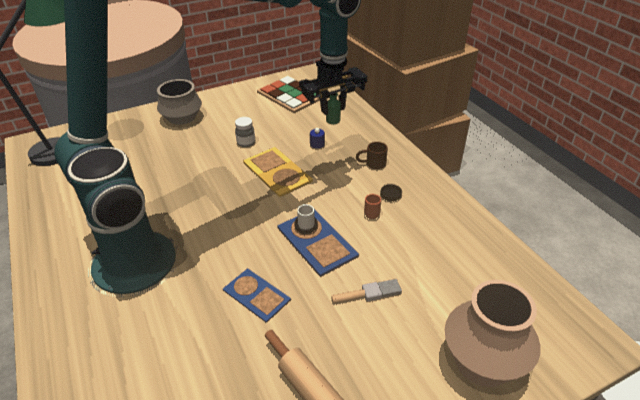

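The cup stands in the dish at (368,242), about 1.3 mm off the dish's centre with its rim at 78–80 mm. The vase is held upright at (333,108) in the side view. Next I'll place it and pick the terracotta cup.

```bash
python3 - <<'E'
from h import *
place(T["bs"],.0495,.124,.2,.07,ret=.14)
pick(O["terra"],.026,.124,.08,20,.19,.19)
c=cams.capture("top");cv2.imwrite("pics/t5.png",c["image"]);w=cloud(c)
P=w[...,:2]-T["bs"]
m=(np.hypot(P[...,0],P[...,1])<.045)&(w[...,2]>.095)&(w[...,2]<.12)
q=w[m]
if len(q):print("vase",len(q),cv2.minEnclosingCircle(q[:,:2].astype(np.float32)),np.median(q[:,2]),T["bs"])
cv2.imwrite("pics/s5.png",cams.capture("side")["image"])
E
```

```text
placed t27.7 pos [ 0.4645 -0.2057  0.0494] w0.0434 F [-0.1 -0.1 -2.2]
rel t28.3 pos [ 0.4645 -0.2057  0.0496] w0.0701 F [ 0.4  0.2 -0.3]
above t30.5 pos [ 0.6457 -0.1298  0.1894] w0.0798 F [-0.8 -0.3  0.2]
down t32.1 pos [ 0.6477 -0.1298  0.0271] w0.0804 F [-0.4 -1.   1.4]
gripped t32.7 pos [ 0.6469 -0.1296  0.0261] w0.0444 F [-0.2  0.3  0.8]
up t33.9 pos [ 0.6459 -0.1294  0.1885] w0.0448 F [-0.1 -0.5 -1.2]
```

View pics/s5.png

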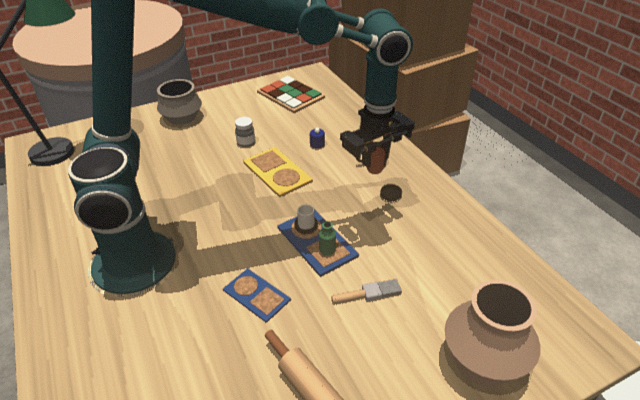

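The vase stands on the square mat at (327,240) and the terracotta cup is held at (376,160). Now the yellow board.

```bash
python3 - <<'E'
from h import *
place(T["yr"],.0405,.178,.19,.07,ret=.12)
pick(O["jar"],.016,.05,.088,25,.16,.16)
place(T["ys"],.0305,.178,.16,.076,ret=.15)
manip.move_pose(np.array([.40,.50,.30]),rot(best((.40,.50,.30),.3)[1]));say("parked")
c=cams.capture("top");cv2.imwrite("pics/t6.png",c["image"]);np.savez("t6.npz",**c)
cv2.imwrite("pics/s6.png",cams.capture("side")["image"])
E
python3 -c "
import cv2
a=cv2.imread('pics/s6.png')[100:300,200:440]
cv2.imwrite('pics/s6z.png',cv2.resize(a,None,fx=3,fy=3,interpolation=cv2.INTER_CUBIC))"
```

```text
placed t37.0 pos [0.4929 0.1253 0.0404] w0.0451 F [-0.5  0.5 -1.8]
rel t37.5 pos [0.493  0.1253 0.0406] w0.0700 F [-0.6  0.2  0.7]
above t39.8 pos [0.6626 0.2523 0.1594] w0.0881 F [ 0.3 -0.1 -0.2]
down t41.1 pos [0.6645 0.2532 0.0173] w0.0884 F [-0.5  0.4  0.1]
gripped t41.8 pos [0.6635 0.2529 0.0161] w0.0512 F [-0.8 -0.2  1.1]
up t42.9 pos [0.6626 0.2526 0.1584] w0.0510 F [-0.7  0.8 -1.5]
placed t45.4 pos [0.4745 0.2277 0.0304] w0.0510 F [ 0.2 -0.2 -0.7]
rel t45.9 pos [0.4745 0.2277 0.0306] w0.0757 F [-0.4  0.3 -0.2]
parked t48.2 pos [0.4002 0.4988 0.2988] w0.0763 F [-0.2 -1.2 -0.4]
```

View pics/t6.png

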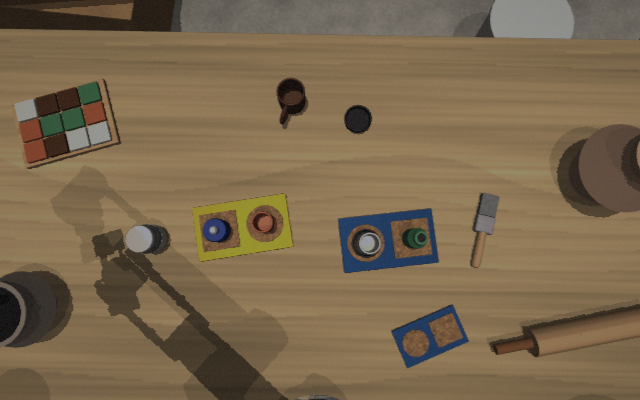

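View pics/s6z.png

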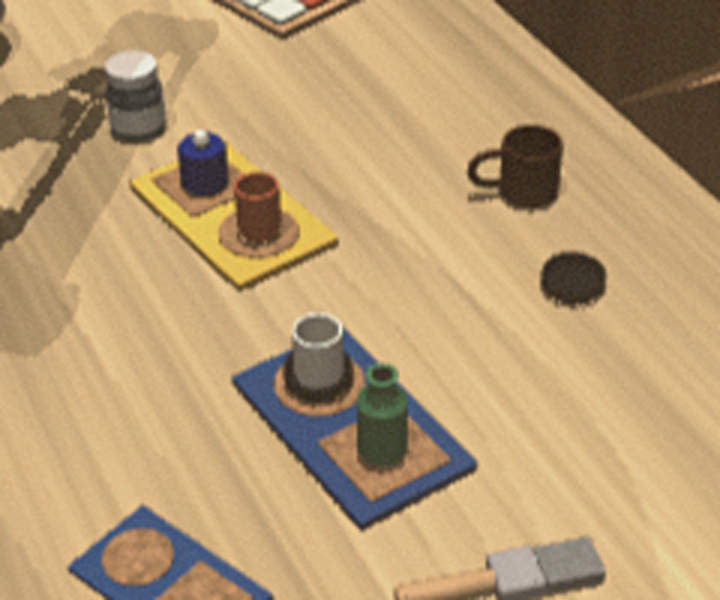

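All five pieces stand on their mats. The mug (291,95), glaze jar (145,239) and brush (485,230) have not moved. A last numeric check before handing in.

```bash
python3 - <<'E'
from h import *
c=np.load("t6.npz");w=cloud(c)
def board(p,c0,a):
    d=np.array(p)-c0;return (np.array([np.cos(a),np.sin(a)])@d*1e3).round(1),(ax(a)@d*1e3).round(1)
for n,t,lo,hi,c0,a in [("dish","br",.026,.045,cb,yaw_b),("white","br",.072,.09,cb,yaw_b),("vase","bs",.098,.12,cb,yaw_b),("terra","yr",.066,.085,cy,yaw_y),("jar knob","ys",.071,.09,cy,yaw_y)]:
    P=w[...,:2]-T[t];m=(np.hypot(P[...,0],P[...,1])<.045)&(w[...,2]>lo)&(w[...,2]<hi);q=w[m]
    cc,r=cv2.minEnclosingCircle(q[:,:2].astype(np.float32));print(n,len(q),"board mm",board(cc,c0,a),"r",round(r,4),"ztop",np.percentile(q[:,2],95).round(4))
say("end")
order.close_job()
E
```

```text
dish 209 board mm (np.float64(-0.3), np.float64(52.4)) r 0.0319 ztop 0.0403
white 116 board mm (np.float64(0.1), np.float64(50.8)) r 0.023 ztop 0.0809
vase 143 board mm (np.float64(-0.3), np.float64(-51.5)) r 0.0138 ztop 0.1067
terra 120 board mm (np.float64(0.3), np.float64(-51.9)) r 0.023 ztop 0.0746
jar knob 50 board mm (np.float64(0.4), np.float64(52.2)) r 0.0085 ztop 0.078
end t48.4 pos [0.4005 0.4984 0.2989] w0.0759 F [-0.7 -0.2 -0.2]
the job is handed in; nothing more can be done
```

Both sets are made up and the job is handed in, at about 48 s of the 112 s allowed. I used the dish nearest the base and the larger blue board. Each piece was lowered slowly onto its mat, with no more than about 2 N showing on the wrist.

- **Positions:** in the last top picture the dish, vase, terracotta cup and jar are each within about 1 mm of their mat's middle. The camera calibration adds roughly 2 mm of uncertainty to that.
- **White cup:** it stands on the dish floor, about 1.6 mm off the dish's centre.
- **Upright:** rim heights match upright pieces at 75, 78, 81 and 107 mm. I checked uprightness only by these heights and by eye in the side picture, not as an angle. The dish has only a coarse height reading because the cup stands in it.
- **Left alone:** the brown mug, glaze jar and brush show at their starting places in the pictures, and the arm is parked clear of everything.

No check failed. I made no check after handing in, and it reports no verdict.

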